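# Seat the crown carrier on the inspection turntable

## Task

Pick up the blue crown carrier from the steel tray and lower it over the shaft and the index pin of the inspection station until it sits fully home and flat on the turntable; be gentle, feel for the pin rather than forcing the carrier on, as pressing or knocking it against the station with more than 35 N spoils the crowns. Then push the red-knobbed bolt fully shut over the carrier's edge and let go of everything. Keep the carrier level and leave the jars, the dish, the spatula and the brush where they are.

Things in the scene. Friction and masses are not known exactly. Their poses are not given: they have to be found in the camera images.
- seat (a point): On the shaft axis at the turntable's top face, 55 mm above the table; axes as the station's (it does not turn with the turntable). From the face rise the steel shaft, 12 mm thick, 36 mm high, its top 9 mm a cone, and a brass pin, 7 mm thick, 12 mm high, flat-topped, its centre 34 mm from the shaft axis, within 0.3 rad to either side of +x: its angle is not measured, look or feel for it.
- station: Low white box bolted to the table, 200 x 140 mm, 45 mm high, with a dark round turntable 100 mm across, its shaft and pin, and a bolt. Origin on the table under the shaft axis; x points away from the bolt, z up; the box runs from x -115 to +85 mm. The turntable is braked: it will not turn, but may have stopped up to 0.3 rad to either side of zero.
- carrier_foot (a point): Centre of the carrier's underside. A 13.5 mm bore runs up from here through plate and hub for the shaft; an 8.5 mm hole through the plate, 34 mm from the centre on the carrier's +x axis (the end with the red stripe), is for the pin. At the start it lies on a steel tray whose face is 6 mm above the table. When the carrier is fully home this point is at the seat.
- carrier_hub (a point): Where to grasp: on the hub's axis, 30 mm above the carrier's underside, about the middle of the hub's free height; axes as the carrier's. The hub is 34 mm square; take it across the carrier's y, clear of the crowns.
- carrier: Crown carrier: blue plate 96 (x) x 70 (y) x 8 mm with a square aluminium hub, 34 x 34 mm, rising from its middle to 50 mm above the underside. Four white crowns, 12 mm wide and 14 mm high, stand on the plate at x +-27, y +-26 mm. Origin at the centre of the underside, z up. Mass 0.2 to 0.45 kg.
- bolt (a joint): Travel (m) of the bolt on the station's -x side: 0 withdrawn, 0.022 shut, at its stop. It slides along the station's +x towards the shaft with about 2 N of friction and stays where it is left. Its steel tongue (16 mm wide, 8 mm thick; withdrawn, its tip is 62 mm from the shaft axis) passes 2 mm above the plate of a carrier that is home and covers its edge; a carrier not home blocks it.
- bolt_knob (a point): On the axis of the bolt's upright red knob, 89 mm above the table and, with the bolt withdrawn, 90 mm from the shaft axis; moves with the bolt. The knob is 14 mm in diameter, its foot at 73 mm and top at 102 mm above the table. Grey guides beside its foot reach to 75 mm.
- jar_tray_mid (a point): Small closed jar with orange cap, 36 mm in diameter, 42 mm high, on the tray; its centre. Leave it alone.
- jar_a_mid (a point): Small closed jar with red cap, 36 mm in diameter, 42 mm high; its centre. Leave it alone.
- jar_b_mid (a point): Closed jar with blue cap, 40 mm in diameter, 48 mm high; 21 mm above its foot. Leave it alone.
- dish_mid (a point): Little white ceramic dish, 60 mm across, 22 mm high; its centre. Leave it alone.
- spatula_grip (a point): Spatula lying on the table, 160 mm long; on its handle. Leave it alone.
- brush_grip (a point): Brush lying on the table, 170 mm long; on its handle. Leave it alone.
Mind the look-alikes: they are no part of the job. What is meant by the station is not orange or pink, and is the larger of those in its own colour.

How it is judged:
On the way, in this order (a step that is already met when the one before it is completed fails the run):
1. the carrier is fully home over shaft and pin while the bolt is still open (z of carrier_foot in the frame of seat between -0.003 and 0.003 m and horizontal distance between carrier_foot and seat below 0.003 m and angle between carrier's own z axis and vertical below 0.05 rad and value of joint bolt below 0.01 m), for 0.2 s.
2. the bolt is shut over the carrier (z of carrier_foot in the frame of seat between -0.003 and 0.003 m and horizontal distance between carrier_foot and seat below 0.003 m and angle between carrier's own z axis and vertical below 0.05 rad and value of joint bolt above 0.018 m), for 0.2 s.
At the end, for the whole second after the job is handed in: The carrier's underside is within 3 mm of the turntable's face and within 3 mm of the shaft axis, the carrier level within 0.05 rad and at rest; the bolt is pushed at least 18 mm (of 22 mm) over it; the fingers touch neither (all of step 2 and linear speed of carrier below 0.02 m/s and contact force between the fingers and carrier below 0.1 N and contact force between the fingers and station below 0.1 N).
It fails at once if the carrier is pressed or knocked against the station with more than 35 N (contact force between carrier and station above 35 N).
It fails at once if the carrier is tipped by more than 0.5 rad (angle between carrier's own z axis and vertical above 0.5 rad).
It fails at once if a jar, the dish, the spatula or the brush is moved by more than 20 mm (distance of any of jar_tray_mid, jar_a_mid, jar_b_mid, dish_mid, spatula_grip, brush_grip from where it was at the start of the episode above 0.02 m).
It also fails if it takes over 72 s, if anything falls off the work surface, if the arm or the gripper's body presses on something with over 40 N, if the wrist force passes 120 N, or if a joint passes its speed limit or range.

## Robot

A 6-joint arm with a two-finger parallel gripper is mounted at the origin on the work surface. World frame = base frame: x ahead of the robot, y to its left, z up, the work surface at z = 0. Lengths are in m, angles in rad, forces in N, time in s.
With the tool pointing down it reaches from about 0.35 to 0.775 m from the base axis. Payload 5.5 kg.
Tool frame: the origin (TCP) lies at the very end of the fingers, on their centre line; the grasp point (between the pads) lies 19 mm behind it; y points along the fingers, z is the direction in which the jaws open and shut, and the axes are right-handed (so a half turn about y gives the same grasp; the last joint's range is limited). The gripper opens to 85 mm and grips with 20 to 120 N. Pads are 22 mm wide; open, the fingers measure 114 mm over their backs; the gripper's body (76 mm by 85 mm) begins 54 mm behind the grasp point. The pads swing forward as they close: fully open they stand 13 mm farther back than shut.
Start: joints at [-1.285, 0.313, 0.046, 1.304, 0, 1.431], TCP at [0.238, -0.524, 0.231] pointing down, gripper open.
Joint ranges: [-2.76, 2.76], [-0.86, 1.69], [-1.03, 1.26], [-2.2, 2.34], [-1.47, 1.5], [-3.14, 3.14]. Speed limits (rad/s): [2.57, 2.57, 3.14, 3.14, 3.14, 3.14].

## Interface

Orientations are given as a unit quaternion [w, x, y, z].
In Python, from workcell import env gives the robot as it stands.
- The arm moves only by the shell command python3 -m inch 'ROWS' [OPENING] [FORCE]. ROWS is JSON, a list that holds one entry, the list of rows, each a list of 4 numbers: the shift along the tool's x, y, z in mm, then the turn about the tool's y in degrees. In form: [[[tx, ty, tz, spin], ...]]. A call has 1 to 10 rows; each row is the pose to reach, as a shift and turn from the pose commanded when the call began, along the tool's axes at that moment; what a row does not reach only later rows make up. A row lasts 1/10 s, in which the tool goes at most 50 mm and 8.59 degrees, less where a joint would pass 70% of its speed; a pose out of reach is approached as far as the arm can. A call with a gripper value outside its range is refused whole. OPENING is the finger opening in mm, from 0 to 85.4, set as the call begins (- or left out, the last holds). The fingers move at their own pace and stop on an object; FORCE is the grip in N (left out, the last holds). Time passes only in rows, so rows that repeat a pose let the fingers close. It gives the time, the measured TCP pose, the force and the opening at its end, in the units of the state.
- env.get_state(): the state, without advancing time (a new reading comes with each control period).
- env.read_camera(name): name is "scene" or "top" or "wrist"; returns the picture (420x560x3 uint8, blue, green, red); there is no depth.
- env.camera_model(name): a dict with "fx", "fy", "cx", "cy" (pixels), "R" (3x3) and "t" (3): a world point X has camera coordinates R X + t; the wrist camera has in their place "mount" (4x4, takes a point from camera to tool coordinates, whose origin is the TCP and whose axes are the tool frame's). Camera axes: x right, y down, z forward; pixel columns grow to the right and rows downward; lengths in m; the calibration is good to about 2 mm. A picture is of the moment at which its call begins: read the wrist's pose just before it. camera_model takes no time and is no camera call.
- env.hand_in(): hands the job in, once; it reports no verdict.
The state is a dict: "clock": time; "joint_pos": joint angles; "qvel": joint speeds; "tau": joint torques, N m; "tcp_pos": TCP position; "orientation": TCP orientation; "wrist_force": force on the tool from outside, world axes, zero at the start; "ft_torque": the same for the moment, N m; "finger_gap": finger opening in m.
Only numpy, scipy, OpenCV 4.12 (cv2) and the standard library are available. Lean on these libraries where they do the work, as an engineer would, in place of code of your own. Each camera call takes 0.05 s, during which the arm holds its last target.

## Working session

There is one attempt and no reset: what is moved stays moved. The work goes in short steps, Python scripts to look and compute and a shell command to move; the robot and the scene stay as the last step left them, time stands still between calls to the robot, and variables do not carry over. Pictures are saved under pics/ and viewed, and the job is handed in when it is done.

```bash
mkdir -p pics; ls; python3 - <<'E'
from workcell import env
import cv2
print(env.get_state())
for n in("scene","top","wrist"):
    cv2.imwrite(f"pics/{n}0.png",env.read_camera(n)); print(n,env.camera_model(n))
E
```

```text
pics
{'clock': 0.0, 'joint_pos': array([-1.28458488e+00,  3.14013142e-01,  4.49959653e-02,  1.30359386e+00,
        1.97528970e-06,  1.43120084e+00]), 'qvel': array([ 1.18893708e-03, -6.79467768e-04,  1.09447474e-03,  9.45948535e-05,
        5.88254193e-04,  2.50976069e-04]), 'tau': array([ 7.56408863e-04, -4.80632865e+01,  2.98532349e+01,  1.94049004e-02,
       -1.40903448e-04, -2.02036148e-06]), 'tcp_pos': array([ 0.23735869, -0.52317411,  0.23040856]), 'orientation': array([ 0.14936438, -0.14945697,  0.69178104, -0.69050119]), 'wrist_force': array([-0.13651627, -0.47827287,  0.00047882]), 'ft_torque': array([-0.0127611 ,  0.01357866,  0.01395903]), 'finger_gap': 0.08565642790641552}
scene {'fx': 438.4704564486199, 'fy': 438.4704564486199, 'cx': 279.15682219562564, 'cy': 209.0086100939271, 'R': array([[-0.79427648,  0.60729923, -0.0176779 ],
       [ 0.38595172,  0.4818809 , -0.7866588 ],
       [-0.46921865, -0.6316474 , -0.61713485]]), 't': array([ 0.42660999, -0.14602827,  1.61336133])}
top {'fx': 422.2682970302123, 'fy': 422.2682970302123, 'cx': 284.85218831996184, 'cy': 210.61726106082992, 'R': array([[ 0.02115392, -0.9997696 , -0.00364196],
       [-0.98752189, -0.0203259 , -0.15616458],
       [ 0.15605457,  0.0069    , -0.98772433]]), 't': array([0.0089119 , 0.562679  , 1.40935413])}
wrist {'fx': 292.660295524212, 'fy': 292.660295524212, 'cx': 280.2068016836985, 'cy': 210.29721375950334, 'mount': array([[ 1.16591993e-03,  9.64189935e-01,  2.65210125e-01,
        -6.61239233e-02],
       [-6.76899207e-04, -2.65209484e-01,  9.64190578e-01,
        -1.42126717e-01],
       [ 9.99999091e-01, -1.30368953e-03,  3.43446381e-04,
        -5.18597601e-04],
       [ 0.00000000e+00,  0.00000000e+00,  0.00000000e+00,
         1.00000000e+00]])}
```

View pics/top0.png

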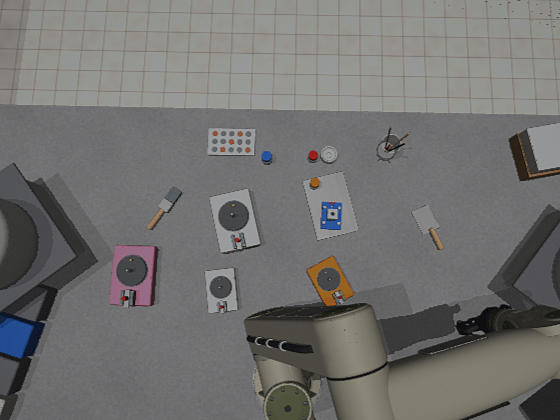

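View pics/scene0.png

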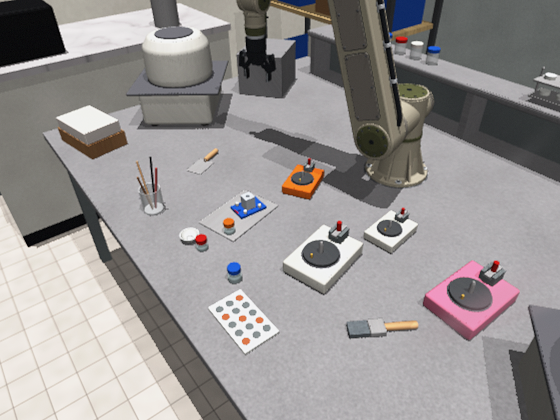

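View pics/wrist0.png

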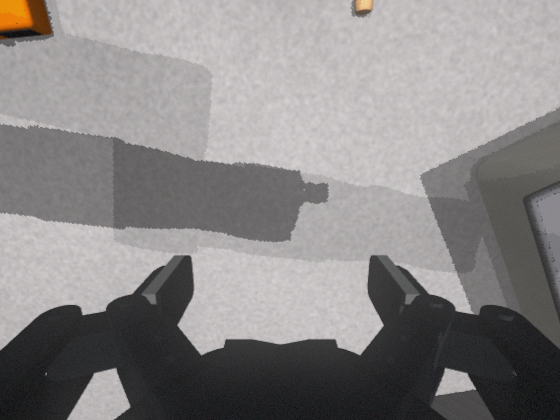

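The top view shows the carrier (blue plate) at about (331,214) and the larger white station at about (235,218). A smaller white station is at (220,289), with decoys in orange and pink. Next I'll zoom in and measure.

```bash
cat > h.py <<'E'
import numpy as np, cv2
from workcell import env
from scipy.spatial.transform import Rotation as Ro
def cam(n,st=None):
    m=env.camera_model(n); K=(m['fx'],m['fy'],m['cx'],m['cy'])
    if n!='wrist':
        R=np.array(m['R']);t=np.array(m['t']); return K,R.T,-R.T@t
    q=st['orientation']; Rt=Ro.from_quat([q[1],q[2],q[3],q[0]]).as_matrix()
    M=np.array(m['mount']); return K,Rt@M[:3,:3],Rt@M[:3,3]+st['tcp_pos']
def cast(c,uv,z):
    K,R,o=c; uv=np.atleast_2d(uv).astype(float)
    d=np.c_[(uv[:,0]-K[2])/K[0],(uv[:,1]-K[3])/K[1],np.ones(len(uv))]@R.T
    return o+d*((z-o[2])/d[:,2])[:,None]
def proj(c,X):
    K,R,o=c; p=(np.atleast_2d(X)-o)@R; return np.c_[K[0]*p[:,0]/p[:,2]+K[2],K[1]*p[:,1]/p[:,2]+K[3]]
def Rtool(st):
    q=st['orientation']; return Ro.from_quat([q[1],q[2],q[3],q[0]]).as_matrix()
def blob(mask,k=0):
    n,l,s,c=cv2.connectedComponentsWithStats(mask.astype(np.uint8))
    return [(s[i,4],c[i].round(1),s[i,:4]) for i in range(1,n) if s[i,4]>=k]
E
python3 - <<'E'
from h import *
c=cam('top'); im=cv2.imread('pics/top0.png')
cv2.imwrite('pics/topz.png',cv2.resize(im[165:265,195:365],None,fx=4.5,fy=4.5,interpolation=cv2.INTER_CUBIC))
hsv=cv2.cvtColor(im,cv2.COLOR_BGR2HSV)
roi=np.zeros(im.shape[:2],bool); roi[190:240,310:350]=1
blue=(hsv[...,0]>100)&(hsv[...,0]<130)&(hsv[...,1]>120)&roi
pts=np.argwhere(blue)[:,::-1]
P=cast(c,pts,0.014); 
r=cv2.minAreaRect((P[:,:2]*1000).astype(np.float32)); print('blue plate',r)
roi[:]=0; roi[180:260,200:270]=1
V=hsv[...,2]; white=(V>170)&(hsv[...,1]<40)&roi
big=[b for b in blob(white,30)]; print(big)
h=cv2.convexHull(np.argwhere(white)[:,::-1].astype(np.float32))[:,0]
P=cast(c,h,0.045); r=cv2.minAreaRect((P[:,:2]*1000).astype(np.float32)); print('station',r,cv2.boxPoints(r))
dark=(V<90)&roi
for b in blob(dark,40): print('dark',b, cast(c,b[1],0.055))
red=((hsv[...,0]<8)|(hsv[...,0]>172))&(hsv[...,1]>120)
for b in blob(red,3): print('red',b, cast(c,b[1],0.014),cast(c,b[1],.1))
E
```

```text
blue plate ((552.96337890625, -140.79669189453125), (68.08341979980469, 94.7154541015625), 87.57261657714844)
[]
station ((430.6805725097656, 170.13796997070312), (0.0, 0.0), 0.0) [[430.68057 170.13797]
 [430.68057 170.13797]
 [430.68057 170.13797]
 [430.68057 170.13797]]
dark (np.int32(698), array([233.3, 215.7]), array([219, 201,  30,  30], dtype=int32)) [[0.53949735 0.19604011 0.055     ]]
dark (np.int32(110), array([242.2, 248. ]), array([222, 237,  40,  17], dtype=int32)) [[0.43017258 0.16160983 0.055     ]]
red (np.int32(3), array([389.3, 144.3]), array([389, 144,   2,   2], dtype=int32)) [[ 0.81659904 -0.35005128  0.014     ]] [[ 0.78837742 -0.32889245  0.1       ]]
red (np.int32(5), array([386.8, 148.2]), array([386, 147,   3,   3], dtype=int32)) [[ 0.80185316 -0.34081866  0.014     ]] [[ 0.7744966  -0.32020146  0.1       ]]
red (np.int32(70), array([312.9, 154.8]), array([309, 150,   9,  10], dtype=int32)) [[ 0.77198219 -0.07548668  0.014     ]] [[ 0.746378   -0.07043512  0.1       ]]
red (np.int32(7), array([331.9, 202.1]), array([329, 202,   6,   2], dtype=int32)) [[ 0.60094363 -0.14428291  0.014     ]] [[ 0.58537338 -0.13519543  0.1       ]]
red (np.int32(17), array([236.9, 239.5]), array([235, 238,   5,   4], dtype=int32)) [[0.46201596 0.18548392 0.014     ]] [[0.45459587 0.1752257  0.1       ]]
red (np.int32(23), array([124. , 298.1]), array([121, 296,   7,   5], dtype=int32)) [[0.25409432 0.56253834 0.014     ]] [[0.25887191 0.5301603  0.1       ]]
red (np.int32(8), array([339.5, 297. ]), array([338, 296,   4,   3], dtype=int32)) [[ 0.2734204  -0.17136544  0.014     ]] [[ 0.27706423 -0.16068917  0.1       ]]
red (np.int32(9), array([220.7, 306.9]), array([219, 306,   4,   3], dtype=int32)) [[0.23186603 0.23157126 0.014     ]] [[0.23794764 0.21860934 0.1       ]]
```

View pics/topz.png

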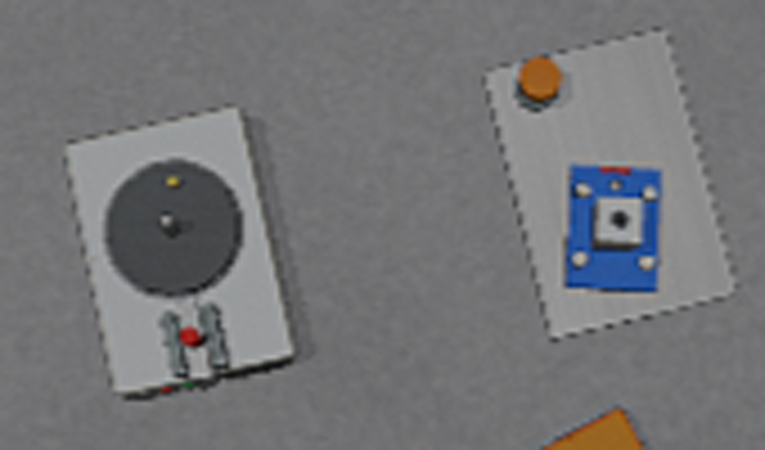

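```bash
cat >> h.py <<'E'
def togo(st,xyz,yaw_z):
    """mm shift in tool axes and spin deg about tool y so that tool z axis lies at world yaw yaw_z (mod 180)"""
    R=Rtool(st); d=R.T@(np.array(xyz)-st['tcp_pos'])*1000
    zw=np.array([np.cos(yaw_z),np.sin(yaw_z),0]); v=R.T@zw
    # rotating about y by a: z -> (sin a,0,cos a)
    a=np.degrees(np.arctan2(v[0],v[2])); a=(a+90)%180-90
    return d.round(1),round(a,2)
E
python3 - <<'E'
from h import *
st=env.get_state(); print(Rtool(st).round(3))
print(togo(st,[0.553-0.0,-0.141,0.2],np.radians(87)))
E
```

```text
[[-0.911 -0.     0.413]
 [-0.413  0.001 -0.911]
 [-0.    -1.    -0.001]]
(array([-445.3,   31. , -217.8]), np.float64(27.39))
```

```bash
python3 -m inch '[[[-45,3,-22,-8],[-90,6,-44,-16],[-135,9,-65,-24],[-180,12,-88,-32],[-225,15,-110,-40],[-270,18,-132,-48],[-315,21,-154,-56],[-360,24,-176,-64],[-405,27,-197,-72],[-440,31,-216,-80]]]'; python3 - <<'E'
from h import *
st=env.get_state();print(st['clock'],togo(st,[0.553,-0.141,0.2],np.radians(87)),st['joint_pos'].round(2))
E
```

```text
clock: 1.15
tcp_pos: [0.5504, -0.143, 0.2001]
orientation: [0.56, -0.56, 0.431, -0.432]
wrist_force: [-0.0, -0.1, -0.6]
finger_gap: 0.0854
1.15 (array([-1.3,  0.1,  3. ]), np.float64(-72.2)) [-0.4   0.31 -0.03  1.23  0.    0.92]
```

```bash
python3 -m inch '[[[0,0,2,-8],[-1,0,3,-16],[-1,0,3,-24],[-1,0,3,-32],[-1,0,3,-40],[-1,0,3,-48],[-1,0,3,-56],[-1,0,3,-64],[-1,0,3,-72],[-1,0,3,-72]]]'; cat > look.py <<'E'
import sys
from h import *
import pickle
n=sys.argv[1]
st=env.get_state(); im=env.read_camera(n if n in('top','scene') else 'wrist')
cv2.imwrite(f'pics/{sys.argv[2]}.png',im); pickle.dump(st,open(f'pics/{sys.argv[2]}.pkl','wb'))
print(st['clock'],st['tcp_pos'].round(4),st['wrist_force'].round(2),st['finger_gap'].round(4))
E
python3 look.py wrist w1
```

```text
clock: 2.15
tcp_pos: [0.5514, -0.1434, 0.2]
orientation: [0.707, -0.707, 0.022, -0.022]
wrist_force: [-0.2, -0.3, -0.5]
finger_gap: 0.0856Traceback (most recent call last):
  File "look.py", line 7, in <module>
    print(st['clock'],st['tcp_pos'].round(4),st['wrist_force'].round(2),st['finger_gap'].round(4))
                                                                        ^^^^^^^^^^^^^^^^^^^^^^
AttributeError: 'float' object has no attribute 'round'
```

View pics/w1.png

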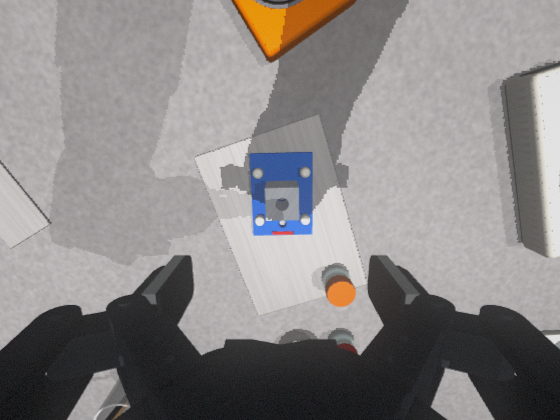

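```bash
sed -i "s/st\['finger_gap'\].round(4)/round(st['finger_gap'],4)/" look.py; python3 - <<'E'
from h import *; import pickle
im=cv2.imread('pics/w1.png'); st=pickle.load(open('pics/w1.pkl','rb')); c=cam('wrist',st)
hsv=cv2.cvtColor(im,cv2.COLOR_BGR2HSV)
roi=np.zeros(im.shape[:2],bool); roi[140:245,235:330]=1
blue=(hsv[...,0]>100)&(hsv[...,0]<130)&(hsv[...,1]>120)&roi
red=((hsv[...,0]<8)|(hsv[...,0]>172))&(hsv[...,1]>120)&roi
P=cast(c,np.argwhere(blue|red)[:,::-1],.014)
r=cv2.minAreaRect((P[:,:2]*1000).astype(np.float32)); print(r)
for b in blob(red,5): print('red',b,cast(c,b[1],.014))
g=hsv[...,2]
dark=(g<60)&roi
for b in blob(dark,8): print('dark',b,cast(c,b[1],.056),cast(c,b[1],.014))
w=(hsv[...,1]<40)&(g>150)&roi
for b in blob(w,20): print('white',b,cast(c,b[1],.028))
cv2.imwrite('pics/w1z.png',cv2.resize(im[140:245,235:330],None,fx=5,fy=5,interpolation=cv2.INTER_CUBIC))
E
```

```text
((554.8251953125, -142.68414306640625), (68.39430236816406, 95.3925552368164), 87.67758178710938)
red (np.int32(52), array([281.6, 232.8]), array([273, 232,  20,   3], dtype=int32)) [[ 0.60088317 -0.14522243  0.014     ]]
white (np.int32(319), array([240.8, 151.4]), array([235, 140,  16,  27], dtype=int32)) [[ 0.5024984  -0.18223393  0.028     ]]
white (np.int32(58), array([257.3, 173.3]), array([253, 169,   9,   9], dtype=int32)) [[ 0.52666775 -0.16681152  0.028     ]]
white (np.int32(56), array([305.5, 172.1]), array([302, 168,   8,   9], dtype=int32)) [[ 0.52866902 -0.11503409  0.028     ]]
white (np.int32(2319), array([279.9, 224.2]), array([235, 185,  95,  60], dtype=int32)) [[ 0.58555058 -0.14623076  0.028     ]]
white (np.int32(658), array([285.7, 200.9]), array([265, 188,  34,  37], dtype=int32)) [[ 0.5590419  -0.13812403  0.028     ]]
white (np.int32(67), array([259.3, 220.8]), array([255, 217,  10,   9], dtype=int32)) [[ 0.58008492 -0.16906727  0.028     ]]
white (np.int32(63), array([305.3, 220.1]), array([301, 216,   9,   9], dtype=int32)) [[ 0.58253442 -0.11747221  0.028     ]]
```

View pics/w1z.png

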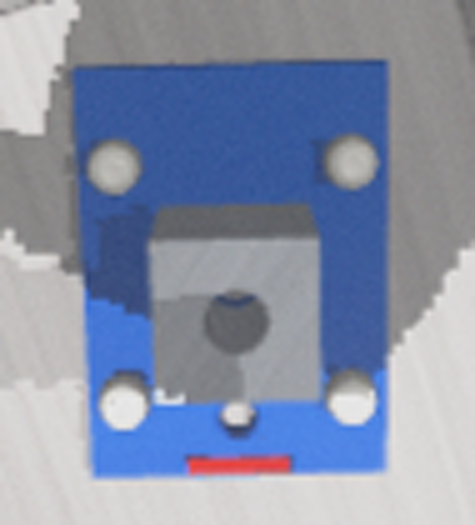

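```bash
python3 - <<'E'
from h import *
st=env.get_state();print(togo(st,[0.5546,-0.1424,0.02],np.radians(87.6)),st['joint_pos'].round(2))
E
```

```text
(array([  3.1, 180. ,   1.3]), np.float64(-1.37)) [-0.4   0.31 -0.03  1.23 -0.   -0.33]
```

```bash
python3 -m inch '[[[1,25,1,-1.4],[3,65,1,-1.4],[3,105,1,-1.4],[3,140,1,-1.4],[3,160,1,-1.4],[3,172,1,-1.4],[3,180,1,-1.4],[3,180,1,-1.4]]]'; python3 -m inch '[[[0,0,0,0],[0,0,0,0],[0,0,0,0],[0,0,0,0],[0,0,0,0],[0,0,0,0],[0,0,0,0],[0,0,0,0]]]' 25 40; python3 look.py wrist w2
```

```text
clock: 3.0
tcp_pos: [0.5546, -0.1427, 0.0199]
orientation: [0.707, -0.707, 0.014, -0.014]
wrist_force: [-0.3, 0.0, -0.0]
finger_gap: 0.0854
clock: 3.8
tcp_pos: [0.5555, -0.1428, 0.0213]
orientation: [-0.707, 0.707, -0.013, 0.014]
wrist_force: [-0.5, 0.3, 6.3]
finger_gap: 0.0339
3.8 [ 0.5555 -0.1428  0.0213] [-0.54  0.35  6.27] 0.0339
```

View pics/w2.png

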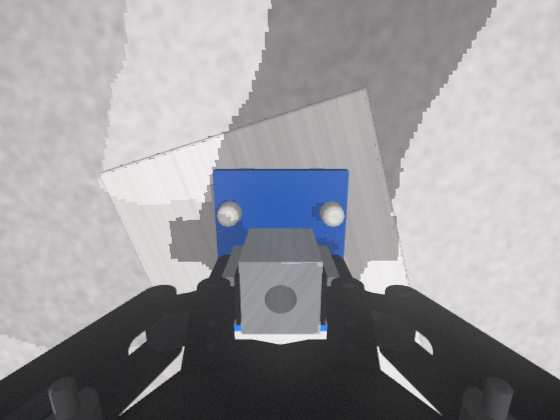

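```bash
python3 -m inch '[[[0,-3,0,0],[0,-8,0,0],[0,-15,0,0],[0,-22,0,0],[0,-30,0,0],[0,-30,0,0],[0,-30,0,0]]]' 25 60; python3 look.py wrist w3
```

```text
clock: 4.55
tcp_pos: [0.555, -0.1429, 0.0507]
orientation: [-0.707, 0.707, -0.013, 0.014]
wrist_force: [-0.3, 0.1, -4.7]
finger_gap: 0.0334
4.55 [ 0.555  -0.1429  0.0507] [-0.31  0.05 -4.67] 0.0334
```

View pics/w3.png

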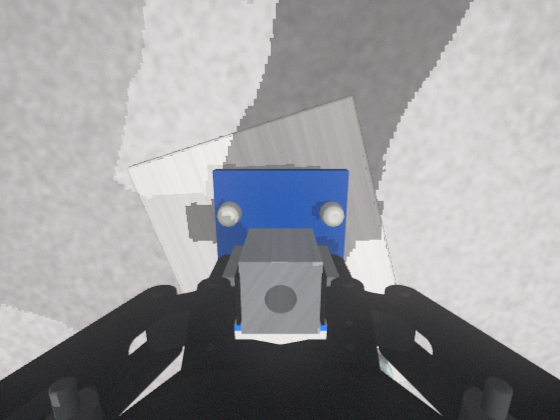

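```bash
python3 - <<'E'
from h import *
im=cv2.imread('pics/w3.png'); m=env.camera_model('wrist'); K=(m['fx'],m['fy'],m['cx'],m['cy']); M=np.array(m['mount'])
def tool(uv,ty):
    uv=np.atleast_2d(uv).astype(float)
    d=np.c_[(uv[:,0]-K[2])/K[0],(uv[:,1]-K[3])/K[1],np.ones(len(uv))]@M[:3,:3].T
    return 1000*(M[:3,3]+d*((ty/1000-M[1,3])/d[:,1])[:,None])
hsv=cv2.cvtColor(im,cv2.COLOR_BGR2HSV); g=cv2.cvtColor(im,cv2.COLOR_BGR2GRAY)
roi=np.zeros(g.shape,bool); roi[280:320,260:305]=1
sub=g[280:320,260:305]
print(np.percentile(sub,[1,10,50,90]))
for b in blob((g<95)&roi,100): print('bore',b,tool(b[1],15.3-50))
blue=(hsv[...,0]>100)&(hsv[...,0]<130)&(hsv[...,1]>120); 
bl=blue.copy(); bl[240:]=0
P=tool(np.argwhere(bl)[:,::-1],7.3)
print('rear edge x',np.percentile(P[:,0],[0,0.5]))
for v in (172,185,200,232): 
    u=np.where(bl[v])[0]; print(v,tool([[u.min()-.5,v],[u.max()+.5,v]],7.3)[:,[0,2]].round(1).tolist())
for u in (220,260,300,340):
    v=np.where(bl[:,u])[0].min()-.5; print(u,tool([[u,v]],7.3)[:,[0,2]].round(1).tolist())
roi[:]=0; roi[195:235,210:350]=1
for b in blob((hsv[...,1]<60)&roi&(g>100),100): print('crown',b,tool(b[1],15.3-20))
E
```

```text
[102. 106. 147. 153.]
rear edge x [-48.57128351 -48.54917355]
172 [[-47.0, -34.6], [-47.0, 34.4]]
185 [[-40.3, -34.5], [-40.3, 34.8]]
200 [[-32.4, -34.5], [-32.3, 34.7]]
232 [[-14.6, -34.5], [-14.6, 34.7]]
220 [[-48.3, -30.7]]
260 [[-48.8, -10.3]]
300 [[-48.8, 10.1]]
340 [[-48.3, 30.5]]
crown (np.int32(200), array([212.1, 216.2]), array([210, 195,   6,  40], dtype=int32)) [[-27.0344321   -4.7        -33.35039339]]
crown (np.int32(136), array([347.7, 216.9]), array([345, 195,   5,  40], dtype=int32)) [[-26.62535759  -4.7         33.02822071]]
crown (np.int32(471), array([228.8, 213.7]), array([217, 202,  25,  25], dtype=int32)) [[-28.30023942  -4.7        -25.11337995]]
crown (np.int32(467), array([331.7, 213.7]), array([320, 202,  24,  25], dtype=int32)) [[-28.26030402  -4.7         25.12425847]]
crown (np.int32(387), array([280.3, 231.5]), array([248, 229,  66,   6], dtype=int32)) [[-19.09244021  -4.7          0.0258706 ]]
```

```bash
python3 - <<'E'
from h import *
st=env.get_state();print(togo(st,[0.610,0.213,0.19],np.radians(104)),st['joint_pos'].round(2))
E
```

```text
(array([  41.6, -139.7,  357.6]), np.float64(-16.2)) [-0.39  0.43 -0.26  0.89 -0.   -0.35]
```

```bash
python3 -m inch '[[[0,-10,0,0],[0,-30,0,0],[0,-60,0,0],[0,-90,0,0],[0,-115,0,0],[0,-130,10,0],[2,-138,25,0],[6,-140,45,-2],[10,-140,70,-4],[14,-140,95,-6]]]';python3 -m inch '[[[3,0,30,-2],[7,0,60,-4],[10,0,90,-6],[14,0,120,-8],[17,0,150,-10],[20,0,180,-10],[24,0,210,-10],[25,0,232,-10],[26,0,246,-10],[26,0,252,-10]]]'; python3 look.py wrist w4; python3 - <<'E'
from h import *
st=env.get_state();print(togo(st,[0.610,0.213,0.19],np.radians(104)),st['joint_pos'].round(2))
E
```

```text
clock: 5.6
tcp_pos: [0.572, -0.0468, 0.1899]
orientation: [0.707, -0.707, -0.024, 0.024]
wrist_force: [0.2, -0.4, -4.6]
finger_gap: 0.0336
clock: 6.6
tcp_pos: [0.5809, 0.2065, 0.1897]
orientation: [-0.702, 0.702, 0.085, -0.086]
wrist_force: [0.6, 0.2, -3.2]
finger_gap: 0.0333
6.6 [0.5809 0.2065 0.1897] [ 0.6   0.2  -3.24] 0.0333
(array([29.8, -0.3, -0.6]), np.float64(-0.1)) [ 0.21  0.41  0.08  1.25  0.   -0.03]
```

View pics/w4.png

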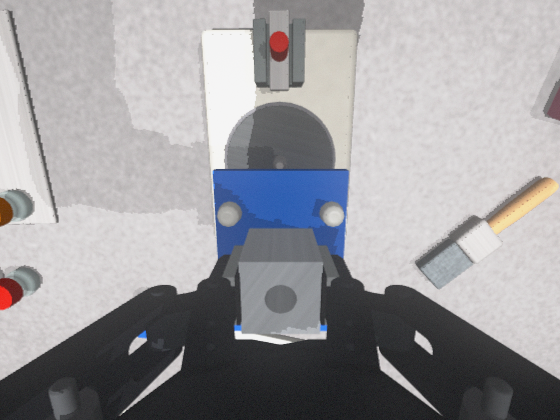

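```bash
python3 -m inch '[[[8,0,0,0],[25,0,0,0],[45,0,0,0],[58,0,0,0],[65,0,0,0],[65,0,0,0],[65,0,0,0]]]'; python3 look.py wrist w5
```

```text
clock: 7.35
tcp_pos: [0.6445, 0.2196, 0.19]
orientation: [-0.702, 0.702, 0.084, -0.085]
wrist_force: [-1.0, 0.8, -3.4]
finger_gap: 0.0333
7.35 [0.6445 0.2196 0.19  ] [-1.    0.78 -3.36] 0.0333
```

View pics/w5.png

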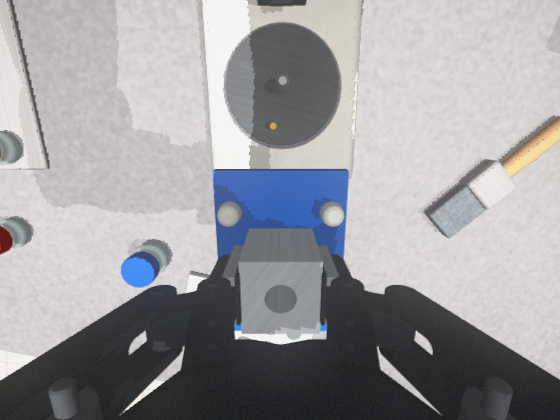

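```bash
cat > st.py <<'E'
from h import *; import pickle,sys
f=sys.argv[1]
im=cv2.imread(f'pics/{f}.png'); st=pickle.load(open(f'pics/{f}.pkl','rb')); c=cam('wrist',st)
hsv=cv2.cvtColor(im,cv2.COLOR_BGR2HSV); g=hsv[...,2]
roi=np.zeros(g.shape,bool); roi[12:160,215:350]=1
gold=(hsv[...,0]>12)&(hsv[...,0]<32)&(hsv[...,1]>120)&roi
for b in blob(gold,8): pin=cast(c,b[1],.067)[0]; print('pin',b,pin.round(4))
dark=((g<110)&roi).astype(np.uint8)
dark=cv2.morphologyEx(dark,cv2.MORPH_OPEN,np.ones((5,5)))
cn=max(cv2.findContours(dark,0,cv2.CHAIN_APPROX_NONE)[0],key=cv2.contourArea)
h=cv2.convexHull(cn)[:,0]; P=cast(c,h,.055)[:,:2]
(cx,cy),r=cv2.minEnclosingCircle((P*1000).astype(np.float32)); print('disk enc',cx,cy,r)
A=np.c_[2*P,np.ones(len(P))]; s=np.linalg.lstsq(A,(P**2).sum(1),rcond=None)[0]; print('disk fit',s[:2],np.sqrt(s[2]+s[:2]@s[:2]))
disk=s[:2]
roi[:]=0; roi[60:100,262:305]=1
for b in blob((g>115)&roi,8):
    print('bright',b,[cast(c,b[1],z)[0].round(4).tolist() for z in (.091,.082)])
for o in (disk,):
    d=pin[:2]-o; print('pin r,ang',np.linalg.norm(d)*1000,np.degrees(np.arctan2(d[1],d[0])))
cv2.imwrite('pics/z.png',cv2.resize(im[50:140,220:345],None,fx=6,fy=6,interpolation=cv2.INTER_CUBIC))
E
python3 st.py w5
```

```text
pin (np.int32(39), array([272.8, 125.8]), array([270, 123,   7,   7], dtype=int32)) [0.5764 0.1964 0.067 ]
disk enc 542.8439331054688 196.623779296875 50.11627960205078
disk fit [0.54274337 0.19709933] 0.04928903565345926
bright (np.int32(64), array([282.2,  80.1]), array([278,  76,   9,   9], dtype=int32)) [[0.5424, 0.1964, 0.091], [0.541, 0.1961, 0.082]]
pin r,ang 33.6898048784192 -1.119283691344763
```

View pics/z.png

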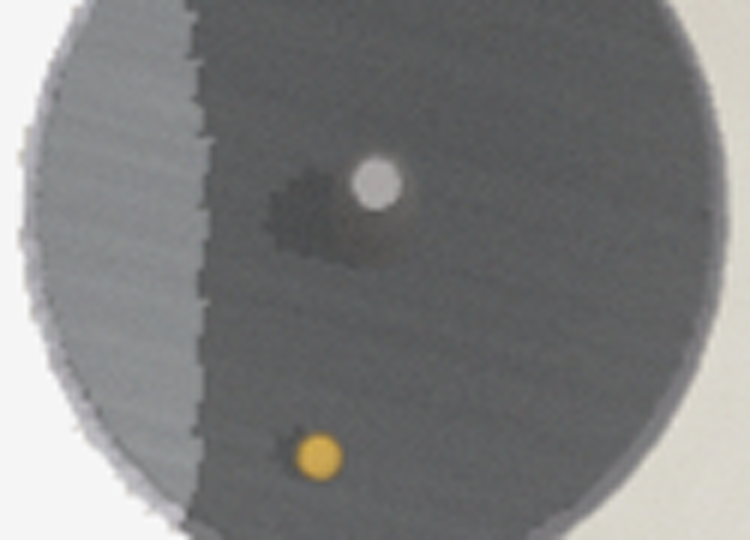

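```bash
python3 - <<'E'
from h import *
st=env.get_state();print(togo(st,[0.5425+.0006,0.1966,0.122],np.radians(89.7)),st['joint_pos'].round(2))
E
```

```text
(array([-103.7,   68.2,    1.6]), np.float64(14.06)) [ 0.21  0.54  0.29  1.32 -0.   -0.03]
```

```bash
python3 -m inch '[[[-10,0,0,2],[-35,0,0,6],[-65,0,1,10],[-90,10,1,14],[-101,30,1.6,14],[-103.7,50,1.6,14],[-103.7,62,1.6,14],[-103.7,68,1.6,14],[-103.7,68,1.6,14],[-103.7,68,1.6,14]]]'; python3 - <<'E'
from h import *
st=env.get_state();print(togo(st,[0.5425+.0006,0.1966,0.122],np.radians(89.7)),st['joint_pos'].round(2),st['wrist_force'])
E
python3 look.py scene s1;python3 look.py top t1
python3 - <<'E'
import cv2
a=cv2.imread('pics/s1.png')[190:310,260:390]; b=cv2.imread('pics/t1.png')[170:270,190:290]
cv2.imwrite('pics/s1z.png',cv2.resize(a,None,fx=4.5,fy=4.5,interpolation=2)); cv2.imwrite('pics/t1z.png',cv2.resize(b,None,fx=5,fy=5,interpolation=2))
E
```

```text
clock: 8.4
tcp_pos: [0.5444, 0.1973, 0.1229]
orientation: [0.707, -0.707, 0.001, -0.002]
wrist_force: [0.8, -0.5, -3.7]
finger_gap: 0.0331
(array([-1.3,  0.9, -0.7]), np.float64(0.09)) [ 0.21  0.37 -0.14  1.06 -0.    0.21] [ 0.77119927 -0.45029498 -3.68166527]
8.4 [0.5444 0.1973 0.1229] [ 0.77 -0.45 -3.68] 0.0331
8.45 [0.5446 0.1973 0.1231] [ 0.43  0.79 -3.66] 0.0334
```

View pics/s1z.png

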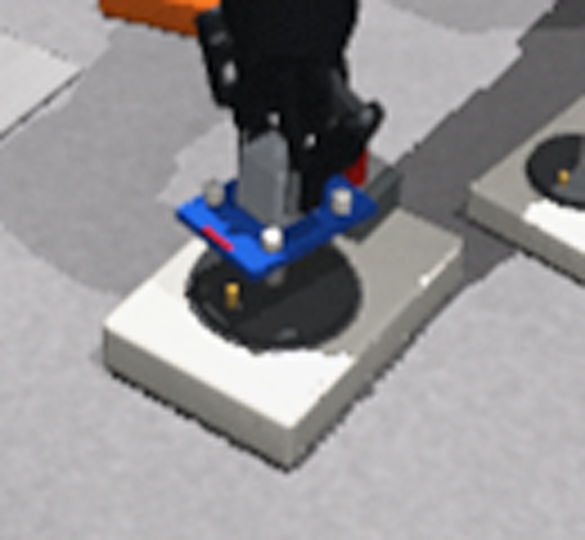

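```bash
python3 -m inch '[[[-1,4,-0.5,0],[-1,7,-0.5,0],[-1,10,-0.5,0],[-1,10,-0.5,0],[-1,10,-0.5,0]]]'; python3 - <<'E'
from h import *
st=env.get_state();print(togo(st,[0.5425+.0006,0.1966,0.0823],np.radians(89.7)))
env.read_camera('top');st=env.get_state();print(togo(st,[0.5425+.0006,0.1966,0.0823],np.radians(89.7)))
E
```

```text
clock: 9.0
tcp_pos: [0.5425, 0.1966, 0.1121]
orientation: [-0.707, 0.707, -0.001, 0.001]
wrist_force: [0.2, -0.2, -3.9]
finger_gap: 0.0333
(array([ 0.6, 29.8, -0. ]), np.float64(0.1))
(array([ 0.5, 29.9, -0. ]), np.float64(0.1))
```

Now down over the cone: 14 mm, slowly, and then I'll check the forces.

```bash
python3 -m inch '[[[0.5,2,0,0],[0.5,4,0,0],[0.5,6,0,0],[0.5,8,0,0],[0.5,9,0,0],[0.5,9,0,0]]]'; python3 -m inch '[[[0,1,0,0],[0,2,0,0],[0,3,0,0],[0,4,0,0],[0,5,0,0],[0,5,0,0]]]'
```

```text
clock: 9.65
tcp_pos: [0.543, 0.1966, 0.103]
orientation: [-0.707, 0.707, -0.001, 0.001]
wrist_force: [-0.4, 0.2, -4.1]
finger_gap: 0.0337
clock: 10.25
tcp_pos: [0.543, 0.1966, 0.0981]
orientation: [-0.707, 0.707, -0.001, 0.001]
wrist_force: [1.1, 0.3, -4.7]
finger_gap: 0.0334
```

```bash
python3 -m inch '[[[0,0.7,0,0],[0,1.4,0,0],[0,2,0,0],[0,2,0,0],[0,2,0,0]]]'; python3 -m inch '[[[0,0.7,0,0],[0,1.4,0,0],[0,2,0,0],[0,2,0,0],[0,2,0,0]]]'
```

```text
clock: 10.75
tcp_pos: [0.5432, 0.1966, 0.0962]
orientation: [-0.707, 0.707, -0.001, 0.001]
wrist_force: [0.8, 0.1, -4.5]
finger_gap: 0.0335
clock: 11.25
tcp_pos: [0.5431, 0.1966, 0.0942]
orientation: [-0.707, 0.707, -0.001, 0.001]
wrist_force: [0.3, -0.4, -3.5]
finger_gap: 0.0337
```

```bash
python3 -m inch '[[[0,1,0,0],[0,2,0,0],[0,3,0,0],[0,4,0,0],[0,5,0,0],[0,5,0,0]]]'; python3 -m inch '[[[0,1,0,0],[0,2,0,0],[0,3,0,0],[0,4,0,0],[0,4.5,0,0],[0,4.5,0,0]]]'
```

```text
clock: 11.85
tcp_pos: [0.5431, 0.1967, 0.0891]
orientation: [-0.707, 0.707, -0.001, 0.001]
wrist_force: [0.1, -0.7, -4.4]
finger_gap: 0.0332
clock: 12.45
tcp_pos: [0.5431, 0.1966, 0.0847]
orientation: [-0.707, 0.707, -0.001, 0.001]
wrist_force: [-0.2, -0.4, -4.3]
finger_gap: 0.0334
```

```bash
python3 -m inch '[[[0,0.7,0,0],[0,1.4,0,0],[0,2,0,0],[0,2,0,0],[0,2,0,0]]]'; python3 look.py scene s2
python3 - <<'E'
import cv2
a=cv2.imread('pics/s2.png')[190:310,260:390]
cv2.imwrite('pics/s2z.png',cv2.resize(a,None,fx=4.5,fy=4.5,interpolation=2))
E
```

```text
clock: 12.95
tcp_pos: [0.5431, 0.1966, 0.0827]
orientation: [-0.707, 0.707, -0.001, 0.001]
wrist_force: [-1.3, -0.5, -3.7]
finger_gap: 0.0332
12.95 [0.5431 0.1966 0.0827] [-1.27 -0.51 -3.7 ] 0.0332
```

View pics/s2z.png

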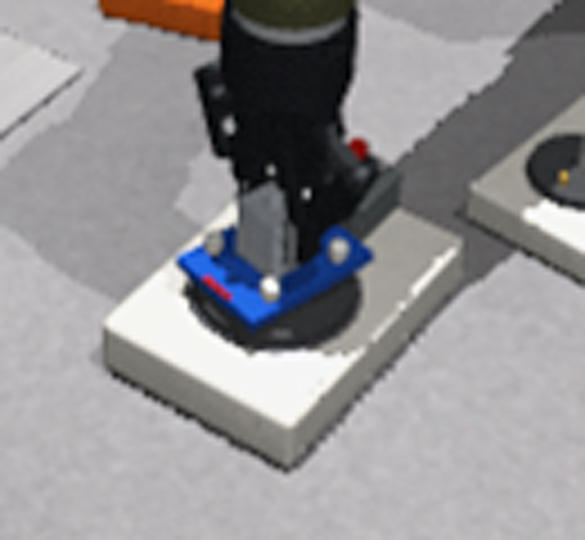

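The picture shows the carrier level on the shaft, just above pin height. I'll go on in 1 mm steps and feel for the pin.

```bash
python3 -m inch '[[[0,0.5,0,0],[0,1,0,0],[0,1,0,0],[0,1,0,0]]]'; python3 -m inch '[[[0,0.5,0,0],[0,1,0,0],[0,1,0,0],[0,1,0,0]]]'
```

```text
clock: 13.4
tcp_pos: [0.5431, 0.1967, 0.0817]
orientation: [-0.707, 0.707, -0.001, 0.001]
wrist_force: [-0.9, 0.3, -3.9]
finger_gap: 0.0331
clock: 13.8
tcp_pos: [0.5431, 0.1966, 0.0807]
orientation: [-0.707, 0.707, -0.001, 0.001]
wrist_force: [-1.5, -0.5, -4.1]
finger_gap: 0.0332
```

```bash
python3 -m inch '[[[0,0.5,0,0],[0,1,0,0],[0,1,0,0],[0,1,0,0]]]'; python3 -m inch '[[[0,0.5,0,0],[0,1,0,0],[0,1,0,0],[0,1,0,0]]]'
```

```text
clock: 14.2
tcp_pos: [0.5431, 0.1967, 0.0797]
orientation: [-0.707, 0.707, -0.001, 0.001]
wrist_force: [-1.0, 0.2, -3.4]
finger_gap: 0.0332
clock: 14.6
tcp_pos: [0.5431, 0.1966, 0.0787]
orientation: [-0.707, 0.707, -0.001, 0.001]
wrist_force: [-0.6, 0.1, -4.1]
finger_gap: 0.0333
```

```bash
python3 -m inch '[[[0,0.5,0,0],[0,1,0,0],[0,1.5,0,0],[0,2,0,0],[0,2,0,0]]]'; python3 -m inch '[[[0,0.5,0,0],[0,1,0,0],[0,1.5,0,0],[0,2,0,0],[0,2,0,0]]]'
```

```text
clock: 15.1
tcp_pos: [0.5431, 0.1966, 0.0766]
orientation: [-0.707, 0.707, -0.001, 0.001]
wrist_force: [-1.3, -0.6, -3.9]
finger_gap: 0.0332
clock: 15.6
tcp_pos: [0.5431, 0.1967, 0.0747]
orientation: [-0.707, 0.707, -0.001, 0.001]
wrist_force: [-0.3, -0.1, -3.8]
finger_gap: 0.0333
```

```bash
python3 -m inch '[[[0,0.5,0,0],[0,1,0,0],[0,1.5,0,0],[0,2,0,0],[0,2,0,0]]]'; python3 -m inch '[[[0,0.5,0,0],[0,1,0,0],[0,1,0,0]]]'
```

```text
clock: 16.1
tcp_pos: [0.5431, 0.1966, 0.0727]
orientation: [-0.707, 0.707, -0.001, 0.001]
wrist_force: [-1.2, -0.2, -3.6]
finger_gap: 0.0334
clock: 16.4
tcp_pos: [0.5431, 0.1966, 0.0717]
orientation: [-0.707, 0.707, -0.001, 0.001]
wrist_force: [-0.9, -0.4, -4.1]
finger_gap: 0.0338
```

```bash
python3 -m inch '[[[0,0.5,0,0],[0,1,0,0],[0,1,0,0]]]'; python3 -m inch '[[[0,0.3,0,0],[0,0.6,0,0],[0,0.6,0,0]]]';  python3 -m inch '[[[0,0.3,0,0],[0,0.6,0,0],[0,0.6,0,0]]]'
```

```text
clock: 16.7
tcp_pos: [0.5431, 0.1967, 0.0707]
orientation: [-0.707, 0.707, -0.001, 0.001]
wrist_force: [-0.9, -0.6, -3.8]
finger_gap: 0.0334
clock: 17.0
tcp_pos: [0.5431, 0.1966, 0.0704]
orientation: [-0.707, 0.707, -0.001, 0.001]
wrist_force: [-3.2, 0.0, -0.7]
finger_gap: 0.0332
clock: 17.3
tcp_pos: [0.5431, 0.1966, 0.0704]
orientation: [-0.707, 0.707, -0.001, 0.001]
wrist_force: [-4.5, -1.6, 4.7]
finger_gap: 0.0335
```

Contact is at TCP z = 0.0704, which is the height predicted for home (0.0703). I'll relax slightly, open, and look.

```bash
python3 -m inch '[[[0,-0.5,0,0],[0,-0.5,0,0]]]' 50; python3 -m inch '[[[0,0,0,0],[0,0,0,0],[0,0,0,0]]]' 75;python3 -m inch '[[[0,-5,0,0],[0,-15,0,0],[0,-35,0,0],[0,-65,0,0],[0,-95,0,0],[0,-110,0,0],[0,-115,0,0],[0,-115,0,0]]]';python3 look.py wrist w6
```

```text
clock: 17.5
tcp_pos: [0.5445, 0.197, 0.0707]
orientation: [0.707, -0.707, 0.0, -0.002]
wrist_force: [-0.1, -0.4, 0.3]
finger_gap: 0.0501
clock: 17.8
tcp_pos: [0.5434, 0.1967, 0.0701]
orientation: [0.707, -0.707, 0.001, -0.001]
wrist_force: [0.7, -0.1, -0.5]
finger_gap: 0.0752
clock: 18.6
tcp_pos: [0.5437, 0.1968, 0.1862]
orientation: [0.707, -0.707, 0.001, -0.002]
wrist_force: [-1.2, 0.1, -0.3]
finger_gap: 0.0749
18.6 [0.5437 0.1968 0.1862] [-1.21  0.12 -0.33] 0.0749
```

View pics/w6.png

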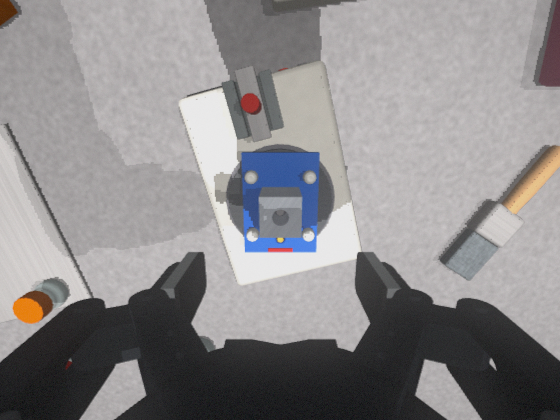

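```bash
python3 - <<'E'
from h import *; import pickle
f='w6'; im=cv2.imread(f'pics/{f}.png'); st=pickle.load(open(f'pics/{f}.pkl','rb')); c=cam('wrist',st)
hsv=cv2.cvtColor(im,cv2.COLOR_BGR2HSV)
roi=np.zeros(im.shape[:2],bool); roi[140:260,225:335]=1
blue=(hsv[...,0]>100)&(hsv[...,0]<130)&(hsv[...,1]>120)&roi
red=((hsv[...,0]<8)|(hsv[...,0]>172))&(hsv[...,1]>120)
P=cast(c,np.argwhere(blue|(red&roi))[:,::-1],.063)
print('plate',cv2.minAreaRect((P[:,:2]*1000).astype(np.float32)))
s=np.array([.5425,.1966])
for b in blob(red,40):
    k=cast(c,b[1],.098)[0]; d=s-k[:2]; print('knob',b,k.round(4),np.linalg.norm(d),np.degrees(np.arctan2(d[1],d[0])))
cv2.imwrite('pics/z6.png',cv2.resize(im[55:265,170:370],None,fx=2.8,fy=2.8,interpolation=2))
E
python3 look.py scene s3; python3 - <<'E'
import cv2
a=cv2.imread('pics/s3.png')[190:310,260:390]
cv2.imwrite('pics/s3z.png',cv2.resize(a,None,fx=4.5,fy=4.5,interpolation=2))
E
```

```text
plate ((542.46630859375, 196.4553680419922), (69.65010070800781, 95.11198425292969), 89.73193359375)
knob (np.int32(292), array([250., 103.]), array([241,  94,  20,  19], dtype=int32)) [0.4566 0.1747 0.098 ] 0.0886454692647811 14.299898898665017
knob (np.int32(93), array([279.9, 249.5]), array([268, 248,  24,   4], dtype=int32)) [0.5736 0.1963 0.098 ] 0.031095306505120414 179.40690489475966
18.65 [0.5431 0.1966 0.1851] [ 0.09  0.73 -0.33] 0.0751
```

View pics/z6.png

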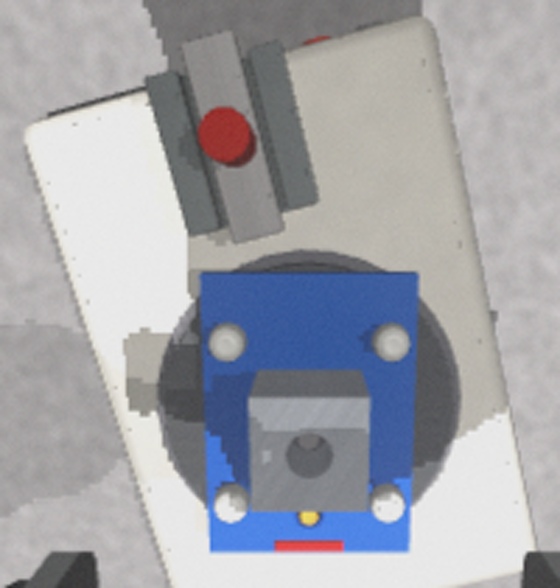

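View pics/s3z.png

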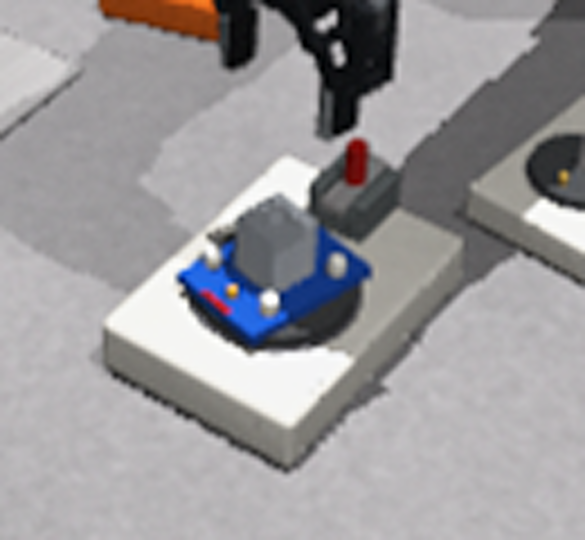

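```bash
python3 - <<'E'
from h import *
st=env.get_state();print(togo(st,[.4262,.1672,.082],np.radians(104.2)),st['joint_pos'].round(2))
E
```

```text
(array([-116.2,  102.4,  -29.7]), np.float64(-14.41)) [ 0.21  0.34 -0.04  1.2  -0.    0.21]
```

```bash
python3 -m inch '[[[-20,0,-5,-4],[-55,0,-15,-8],[-90,0,-25,-14.4],[-112,0,-30,-14.4],[-117,20,-30,-14.4],[-117,50,-30,-14.4],[-117,65,-30,-14.4],[-117,70,-30,-14.4],[-117,70,-30,-14.4]]]' 0 40; python3 look.py wrist w7;python3 - <<'E'
from h import *
st=env.get_state();print(togo(st,[.4262,.1672,.082],np.radians(104.2)),st['joint_pos'].round(2))
E
```

```text
clock: 19.6
tcp_pos: [0.4249, 0.1668, 0.1138]
orientation: [-0.702, 0.702, 0.086, -0.088]
wrist_force: [-0.4, 0.5, -0.3]
finger_gap: 0.0001
19.6 [0.4249 0.1668 0.1138] [-0.38  0.52 -0.33] 0.0001
(array([ 0.5, 32.7,  0.1]), np.float64(-0.01)) [ 0.2   0.16 -0.45  0.96 -0.   -0.05]
```

View pics/w7.png

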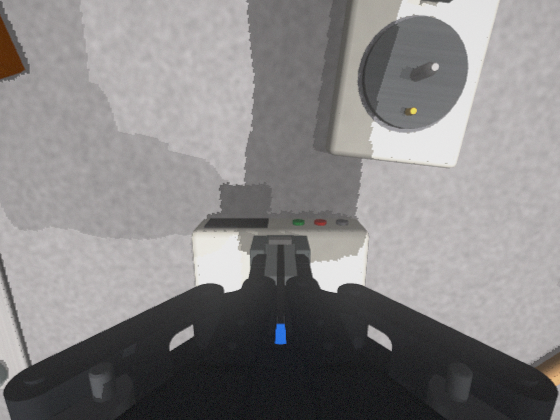

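```bash
python3 -m inch '[[[0,10,0,0],[0,22,0,0],[0,30,0,0],[0,32,0,0],[0,32,0,0]]]'; python3 -m inch '[[[3,0,0,0],[6,0,0,0],[9,0,0,0],[12,0,0,0],[14,0,0,0],[16,0,0,0],[16,0,0,0]]]'
```

```text
clock: 20.15
tcp_pos: [0.4259, 0.167, 0.0829]
orientation: [-0.702, 0.702, 0.087, -0.088]
wrist_force: [-0.1, 0.1, -0.0]
finger_gap: -0.0001
clock: 20.85
tcp_pos: [0.4414, 0.1709, 0.083]
orientation: [-0.702, 0.702, 0.087, -0.088]
wrist_force: [0.0, 0.2, 0.3]
finger_gap: -0.0001
```

```bash
python3 -m inch '[[[2,0,0,0],[4,0,0,0],[6,0,0,0],[6,0,0,0]]]'; python3 -m inch '[[[2,0,0,0],[4,0,0,0],[6,0,0,0],[6,0,0,0]]]'; python3 -m inch '[[[1,0,0,0],[2,0,0,0],[3,0,0,0],[3,0,0,0]]]'
```

```text
clock: 21.25
tcp_pos: [0.4476, 0.1725, 0.083]
orientation: [-0.702, 0.702, 0.087, -0.087]
wrist_force: [-1.5, 0.5, -0.4]
finger_gap: -0.0003
clock: 21.65
tcp_pos: [0.4536, 0.174, 0.083]
orientation: [-0.702, 0.702, 0.087, -0.087]
wrist_force: [-0.3, -1.8, -0.6]
finger_gap: 0.0002
clock: 22.05
tcp_pos: [0.4562, 0.1747, 0.083]
orientation: [-0.702, 0.702, 0.087, -0.087]
wrist_force: [-1.3, 0.4, -1.8]
finger_gap: 0.0001
```

```bash
python3 -m inch '[[[1,0,0,0],[2,0,0,0],[2,0,0,0]]]'; python3 -m inch '[[[1,0,0,0],[2,0,0,0],[2,0,0,0]]]'; python3 -m inch '[[[1,0,0,0],[2,0,0,0],[2,0,0,0]]]'
```

```text
clock: 22.35
tcp_pos: [0.4582, 0.1752, 0.083]
orientation: [-0.702, 0.702, 0.087, -0.087]
wrist_force: [-1.5, 0.4, -1.5]
finger_gap: 0.0
clock: 22.65
tcp_pos: [0.46, 0.1757, 0.083]
orientation: [-0.702, 0.702, 0.087, -0.087]
wrist_force: [-2.0, -0.8, -1.2]
finger_gap: -0.0002
clock: 22.95
tcp_pos: [0.4602, 0.1757, 0.0829]
orientation: [-0.701, 0.702, 0.086, -0.089]
wrist_force: [-6.8, -1.6, 2.9]
finger_gap: 0.0001
```

```bash
python3 -m inch '[[[0.7,0,0,0],[1.2,0,0,0],[1.2,0,0,0]]]'; python3 -m inch '[[[-4,0,0,0],[-10,0,0,0],[-20,0,0,0],[-30,-2,0,0],[-34,-20,0,0],[-34,-50,0,0],[-34,-80,0,0],[-25,-105,0,0],[-15,-115,0,0],[-15,-115,0,0]]]'; python3 look.py wrist w8;python3 look.py scene s4; python3 - <<'E'
import cv2
a=cv2.imread('pics/s4.png')[190:310,260:390]
cv2.imwrite('pics/s4z.png',cv2.resize(a,None,fx=4.5,fy=4.5,interpolation=2))
E
```

```text
clock: 23.25
tcp_pos: [0.4602, 0.1757, 0.0828]
orientation: [-0.701, 0.702, 0.086, -0.089]
wrist_force: [-9.9, -3.7, 6.5]
finger_gap: 0.0
clock: 24.25
tcp_pos: [0.4503, 0.1731, 0.2001]
orientation: [0.702, -0.702, -0.089, 0.086]
wrist_force: [-0.7, -0.4, 0.8]
finger_gap: -0.0001
24.25 [0.4503 0.1731 0.2001] [-0.72 -0.38  0.81] -0.0001
24.3 [0.4488 0.1728 0.1987] [-0.92 -1.07  0.47] -0.0001
```

View pics/w8.png

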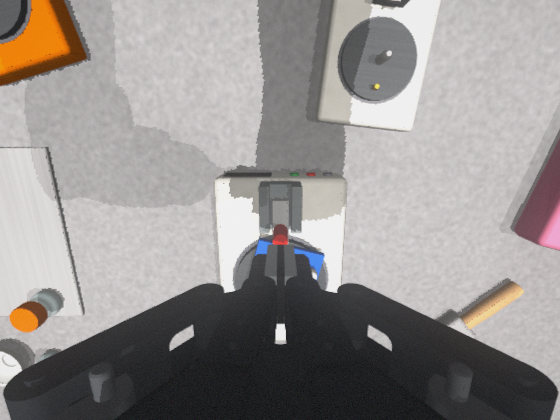

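View pics/s4z.png

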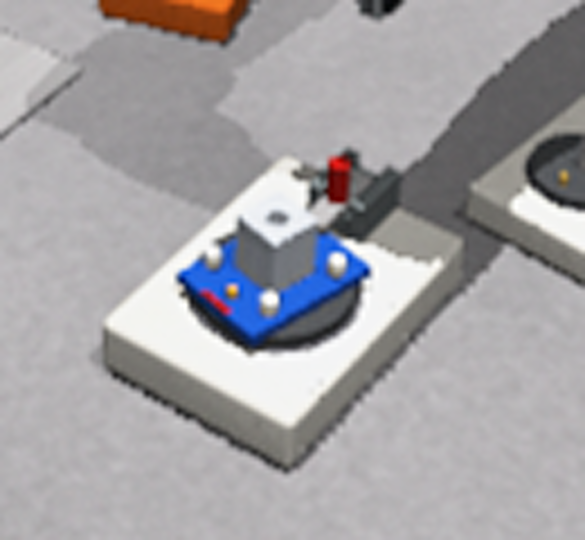

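```bash
python3 - <<'E'
from h import *
c=cam('scene'); o=[]
for f in('s3','s4'):
    im=cv2.imread(f'pics/{f}.png');hsv=cv2.cvtColor(im,cv2.COLOR_BGR2HSV)
    red=((hsv[...,0]<8)|(hsv[...,0]>172))&(hsv[...,1]>120); r=np.zeros_like(red); r[215:240,325:350]=1
    b=max(blob(red&r,5),key=lambda x:x[0]); print(b); p=b[1].copy(); p[1]=b[2][1]; o.append(cast(c,p,.102)[0])
print((o[1]-o[0])*1000, np.linalg.norm(o[1]-o[0])*1000)
E
python3 -m inch '[[[0,-20,0,0],[0,-30,0,0],[0,-30,0,0],[0,-30,0,0]]]'; python3 -c "
from workcell import env;print(env.hand_in())"
```

```text
(np.int32(42), array([338.6, 225.6]), array([336, 221,   6,  10], dtype=int32))
(np.int32(47), array([334.8, 229.3]), array([332, 225,   6,  10], dtype=int32))
[2.01526950e+01 6.07483965e+00 1.11022302e-13] 21.048391652871707
clock: 24.75
tcp_pos: [0.4481, 0.1727, 0.2275]
orientation: [-0.702, 0.702, 0.087, -0.088]
wrist_force: [-0.4, 0.4, -0.1]
finger_gap: -0.0001
the job is handed in; nothing more can be done
None
```

The blue carrier sits home on the shaft and pin of the larger white station, the red-knobbed bolt is shut over its edge, and I handed the job in at about 25 s. The hand-in gave no verdict, so the checks below are all I have.

**Carrier:** I gripped it by the hub and aligned it to the pin, which I found with the wrist camera. It went down in small steps without touching the pin. It met the turntable at a TCP height of 70.4 mm; I had predicted 70.3 mm. The most I pressed it there was about 9 N by the wrist sensor, well under the 35 N limit. After release, the wrist picture put the plate centre within about 0.2 mm of the measured shaft axis, with the pin showing through its hole. It looked flat in the scene view.

**Bolt:** I pushed the knob with the closed fingers until it hit its stop, where the force rose to about 10 N sideways (12 N in all). The scene pictures show the knob moved about 21 mm; 18 mm was needed.

**At hand-in:** the fingers were clear, with the TCP about 0.23 m up. I steered clear of the jars, dish, spatula and brush, and the pictures I viewed showed no sign of contact, but I did not measure their positions. My last full look at the carrier's position was before the bolt was pushed; after that I have only the scene picture, where it looked unchanged. No check failed or disagreed.

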